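# Fit the sprung guide roller into the test stand

### The arm

A 6-joint arm with a two-finger parallel gripper is mounted at the origin on the work surface. World frame = base frame: x ahead of the robot, y to its left, z up, the work surface at z = 0. Lengths are in m, angles in rad, forces in N, time in s.
With the tool pointing down it reaches from about 0.275 to 0.775 m from the base axis. Payload 14.6 kg.
Tool frame: the origin (TCP) lies between the finger pads; the fingertips stand 14 mm ahead of it and the grasp point (between the pads) lies 5 mm behind it; z points along the fingers, y is the direction in which the jaws open and shut (so a half turn about z gives the same grasp; the last joint's range is limited). The gripper opens to 85 mm and grips with 20 to 120 N. Pads are 22 mm wide; open, the fingers measure 114 mm over their backs; the gripper's body (76 mm by 85 mm) begins 54 mm behind the grasp point. The pads swing forward as they close: fully open they stand 13 mm farther back than shut.
Start: joints at [1.131, 0.263, -0.048, 1.259, 0, 1.415], TCP at [0.148, 0.504, 0.22] pointing down, gripper open.
Joint ranges: [-2.65, 2.65], [-0.89, 1.7], [-1.18, 1.37], [-2.13, 2.11], [-1.35, 1.29], [-3.14, 3.14]. Speed limits (rad/s): [1.89, 1.89, 2.57, 2.79, 3.14, 3.14].

### API

Orientations are given as a unit quaternion [x, y, z, w].
In Python, from workcell import telemetry, viewer, job_done gives the robot as it stands. The module is installed in compiled form; this text tells all that it offers.
- The arm moves only by the shell command python3 -m crank 'ROWS' [OPENING] [FORCE]. ROWS is JSON, a list of rows, each an object with "travel": the shift along the tool's x, y, z in mm, a list of three; "twist": the turn about the tool's z in degrees. A call has 1 to 20 rows; each row is the pose to reach, as a shift and turn from the pose commanded when the call began, along the tool's axes at that moment; what a row does not reach only later rows make up. A row lasts 1/10 s, in which the tool goes at most 50 mm and 8.59 degrees, less where a joint would pass 70% of its speed; a pose out of reach is approached as far as the arm can. A call with a gripper value outside its range is refused whole. OPENING is the finger opening in mm, from 0 to 85.4, set as the call begins (- or left out, the last holds). The fingers move at their own pace and stop on an object; FORCE is the grip in N (left out, the last holds). Time passes only in rows, so rows that repeat a pose let the fingers close. It gives the time, the measured TCP pose, the force and the opening at its end, in the units of the state.
- telemetry.sense(): the state, without advancing time (a new reading comes with each control period).
- viewer.read_camera(name): name is "scene" or "top" or "wrist"; returns a dict with "img" (384x512x3 uint8, red, green, blue), "camera_matrix" (3x3 intrinsics, pixels), "dist_coeffs" ([k1, k2, p1, p2, k3] as OpenCV has them; the pictures are not rectified), "R" (3x3) and "t" (3): a world point X has camera coordinates R X + t. Camera axes: x right, y down, z forward; pixel columns grow to the right and rows downward; lengths in m; the calibration is good to about 2 mm. A picture is of the moment at which its call begins. There is no depth.
- job_done(): hands the job in, once; it reports no verdict.
The state is a dict: "time": time; "joint_pos": joint angles; "qd": joint speeds; "effort": joint torques, N m; "tool_pos": TCP position; "tool_rot": TCP orientation; "ft_force": force on the tool from outside, world axes, zero at the start; "torque": the same for the moment, N m; "opening": finger opening in m.
Only numpy, scipy, OpenCV 4.12 (cv2) and the standard library are available. Lean on these libraries where they do the work, as an engineer would, in place of code of your own. Each camera call takes 0.05 s, during which the arm holds its last target.

### The job

Take the guide roller with the long spring-loaded pin out of its rest and fit it in the test stand: squeeze its long pin in against the taller cheek, bring it down between the two cheeks and let it spring out so that both end pins sit fully home in the cheeks' recesses, and let go. Work gently by feel, since nobody noted at what height the stand's yoke is set, and leave the other roller and the things lying about where they are.

Things in the scene. Friction and masses are not known exactly. Their poses are not given: they have to be found in the camera images.
- roller: The sprung guide roller, white plastic, 110 mm long, 130 to 220 g, lying level in its rest: two round drums 36 mm in diameter, each 35 mm long, and between them a square hub 40 mm long, 28 x 28 mm, sides upright. Origin at its middle on the axis; x along the axis to the long sprung pin. Steel pins at both ends, 10 mm thick, tapering over the last 2 mm to a flat 7 mm tip.
- pin_tip (a point): Tip of the roller's short fixed pin, which stands 9 mm out of the -x end: on the axis, 64 mm from the roller's origin.
- plunger_tip (a point): Tip of the roller's long sprung pin at the +x end, on the axis; it moves with the pin. Free, the pin stands 29 mm out (tip 84 mm from the roller's origin); it can be pushed in by up to 26 mm. The spring gives 2 N at first and 0.15 N more for each mm (6 N at the end). The pins slide easily on the cheeks.
- stand: Test stand: grey base plate 100 x 210 x 14 mm fixed to the bench, origin at the centre of its underside on the bench, z up, y along its length towards the taller cheek. On jack columns it carries an aluminium yoke with two upright cheeks, clamped at a height that differs each time and is not reported: the recesses' centres, both level, lie 78 to 108 mm above the bench; the yoke's floor 45 mm below them.
- tall_foot (a point): Point on top of the base plate straight below the inner face of the taller cheek (stand's x = 0, y = +64, z = 14 mm). The cheek is 40 mm wide, centred on x = 0; its flat upright face ends 72 mm above the centre of its recess. The recess, for the long sprung pin, is 15 mm wide, 13 mm high and 8 mm deep with a solid back, centred on x = 0.
- low_foot (a point): Point on top of the base plate straight below the inner face of the lower cheek (stand's x = 0, y = -64, z = 14 mm; the faces are 128 mm apart). This cheek, also 40 mm wide, ends 12 mm above the centre of its recess, which takes the short pin: 15 mm wide, 15 mm high, 8 mm deep with a solid back, centred on x = 0. With both pins home the sprung pin is still pushed in about 4 mm.
- rest: Black plastic roller rest holding the sprung roller, fixed to the bench: base 100 x 66 x 6 mm, origin at the centre of its underside, x along the roller. Two V saddles 10 mm thick, at x = +42 and -42 mm, open to the top, carry the tube with its axis 45 mm above the bench; the space between them is free for fingers.
- spare: The other roller, to be left alone: the same drums and hub (110 mm long) with a fixed 9 mm pin at each end, in a rest just like the first. Origin at its middle on the axis.
- weight: Bystander: steel test weight, 44 mm in diameter, 56 mm high, origin at the centre of its underside.
- caliper: Bystander: caliper lying flat, 190 mm long, up to 13 mm high, origin at the middle of its beam's underside.
- grease: Bystander: white jar, 56 mm in diameter, 75 mm high, origin at the centre of its underside.
- disc: Bystander: black rubber ring lying flat, 80 mm across, 12 mm high, origin at the centre of its underside.
Things that resemble listed ones, but are neither listed nor needed, are in the scene too. Leave any yellow look-alike of the roller alone.

How it is judged:
At the end, for the whole second after the job is handed in: The roller hangs between the cheeks, at rest: the short pin at least 5 mm deep in the recess of the lower cheek, the sprung pin at least 5 mm deep in the recess of the taller cheek, its axis within 0.06 rad of the line joining the recesses (y of pin_tip in the frame of stand below -0.069 m and y of plunger_tip in the frame of stand above 0.069 m and z of pin_tip in the frame of stand between 0.071 and 0.114 m and z of plunger_tip in the frame of stand between 0.071 and 0.114 m and x of roller in the frame of stand between -0.006 and 0.006 m and angle between the x axis of roller and the y axis of stand, either way round below 0.06 rad and linear speed of roller below 0.01 m/s and contact force between roller and stand above 0.5 N); the robot touches nothing.
It fails at once if the roller and its pins are pressed against the stand with more than 40 N (contact force between roller and stand above 40 N).
It fails at once if the arm or gripper presses on the stand with more than 40 N (contact force between any of the fingers, the arm and stand above 40 N).
It fails at once if the other roller is moved by more than 30 mm (distance of spare from where it was at the start of the episode above 0.03 m).
It fails at once if a bystander is moved by more than 40 mm (distance of any of weight, caliper, grease, disc from where it was at the start of the episode above 0.04 m).
It also fails if it takes over 64 s, if anything falls off the work surface, if the arm or the gripper's body presses on something with over 40 N, if the wrist force passes 120 N, or if a joint passes its speed limit or range.

## Working session

There is one attempt and no reset: what is moved stays moved. The work goes in short steps, Python scripts to look and compute and a shell command to move; the robot and the scene stay as the last step left them, time stands still between calls to the robot, and variables do not carry over. Pictures are saved under pics/ and viewed, and the job is handed in when it is done.

```bash
mkdir -p pics
cat > h.py <<'E'
import numpy as np, cv2, json
from workcell import telemetry, viewer
def snap(name, tag):
    c=viewer.read_camera(name); cv2.imwrite(f'pics/{tag}.png', c['img'][:,:,::-1])
    np.savez(f'pics/{tag}.npz', **{k:np.array(v) for k,v in c.items()}); return c
def load(tag): return dict(np.load(f'pics/{tag}.npz'))
def ray(c,uv):
    p=cv2.undistortPoints(np.array([[uv]],float),c['camera_matrix'],c['dist_coeffs'])[0,0]
    d=c['R'].T@np.array([p[0],p[1],1.]); o=-c['R'].T@c['t']; return o,d/np.linalg.norm(d)
def onz(c,uv,z):
    o,d=ray(c,uv); return o+d*(z-o[2])/d[2]
def tri(obs):
    A=np.zeros((3,3));b=np.zeros(3);rs=[ray(c,uv) for c,uv in obs]
    for o,d in rs:
        P=np.eye(3)-np.outer(d,d);A+=P;b+=P@o
    x=np.linalg.solve(A,b); return x,[np.linalg.norm((np.eye(3)-np.outer(d,d))@(x-o)) for o,d in rs]
def proj(c,X): return cv2.projectPoints(np.array([X],float).reshape(-1,3),cv2.Rodrigues(c['R'])[0],c['t'],c['camera_matrix'],c['dist_coeffs'])[0][:,0]
def crop(tag,x0,y0,x1,y1,s,out):
    im=cv2.imread(f'pics/{tag}.png')[y0:y1,x0:x1]; cv2.imwrite(f'pics/{out}.png',cv2.resize(im,None,fx=s,fy=s,interpolation=cv2.INTER_CUBIC))
E
python3 - <<'E'
from h import *
for n in ('scene','top','wrist'):
    c=snap(n,n+'0'); print(n,c['R'].round(3).tolist(),(-c['R'].T@c['t']).round(3),c['camera_matrix'].round(0).tolist())
print({k:np.round(v,3).tolist() for k,v in telemetry.sense().items()})
E
```

```text
scene [[-0.219, 0.976, 0.016], [0.663, 0.161, -0.731], [-0.716, -0.15, -0.682]] [1.276 0.132 0.765] [[408.0, 0.0, 255.0], [0.0, 408.0, 187.0], [0.0, 0.0, 1.0]]
top [[-0.006, -1.0, -0.016], [-0.986, 0.009, -0.168], [0.168, 0.015, -0.986]] [ 0.395 -0.01   0.816] [[346.0, 0.0, 261.0], [0.0, 346.0, 189.0], [0.0, 0.0, 1.0]]
wrist [[0.28, 0.96, 0.0], [0.911, -0.266, 0.314], [0.301, -0.088, -0.949]] [0.07  0.527 0.373] [[272.0, 0.0, 255.0], [0.0, 272.0, 195.0], [0.0, 0.0, 1.0]]
{'time': 0.15, 'joint_pos': [1.131, 0.263, -0.049, 1.259, 0.0, 1.415], 'qd': [-0.0, -0.001, 0.002, 0.001, -0.0, -0.001], 'effort': [0.002, -63.783, 38.465, 0.011, -0.0, 0.0], 'tool_pos': [0.147, 0.504, 0.219], 'tool_rot': [0.142, 0.99, -0.0, -0.0], 'ft_force': [-0.304, 1.034, 0.33], 'torque': [-0.008, 0.037, -0.035], 'opening': 0.085}
```

View pics/scene0.png

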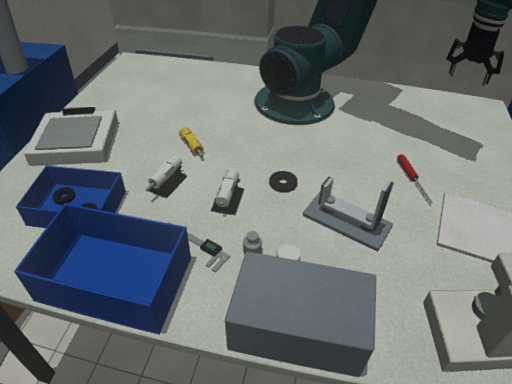

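View pics/top0.png

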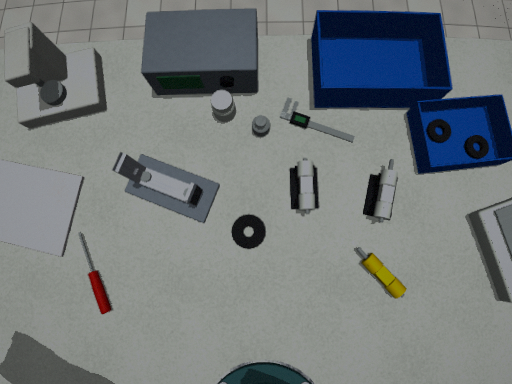

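View pics/wrist0.png

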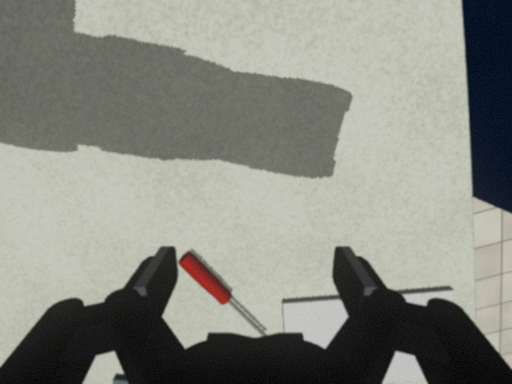

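Run:
```python
from h import *
crop('top0',270,140,420,240,5,'t_roll'); crop('top0',100,140,230,230,6,'t_stand'); crop('scene0',290,160,410,260,6,'s_stand'); crop('scene0',130,140,260,225,6,'s_roll')
```

```text
(no output)
```

View pics/t_roll.png

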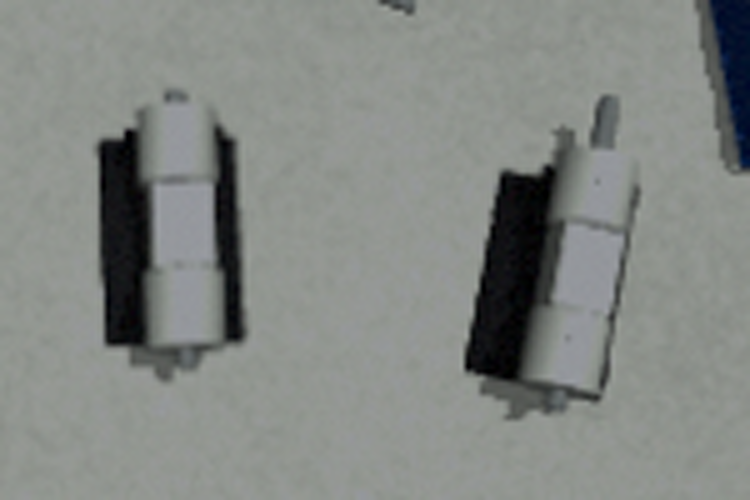

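View pics/t_stand.png

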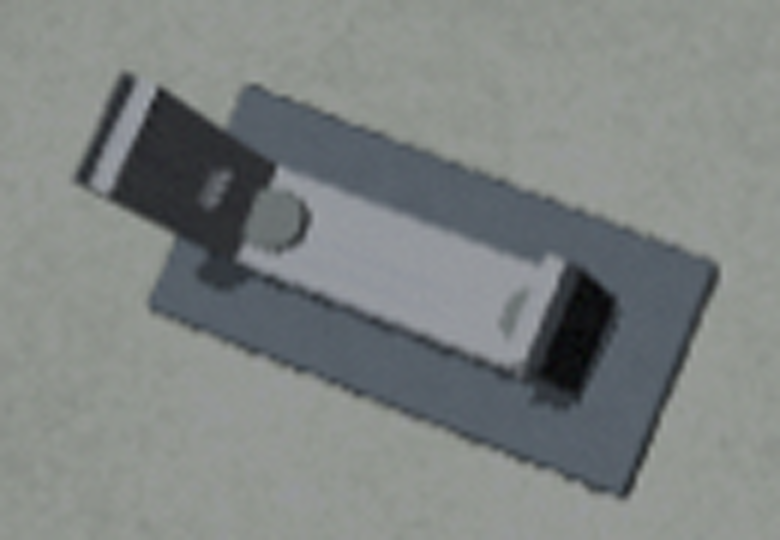

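View pics/s_stand.png

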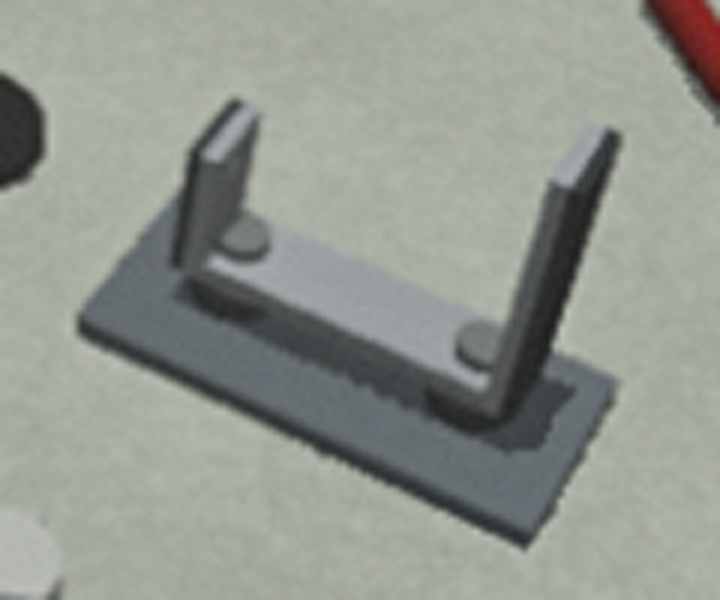

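View pics/s_roll.png

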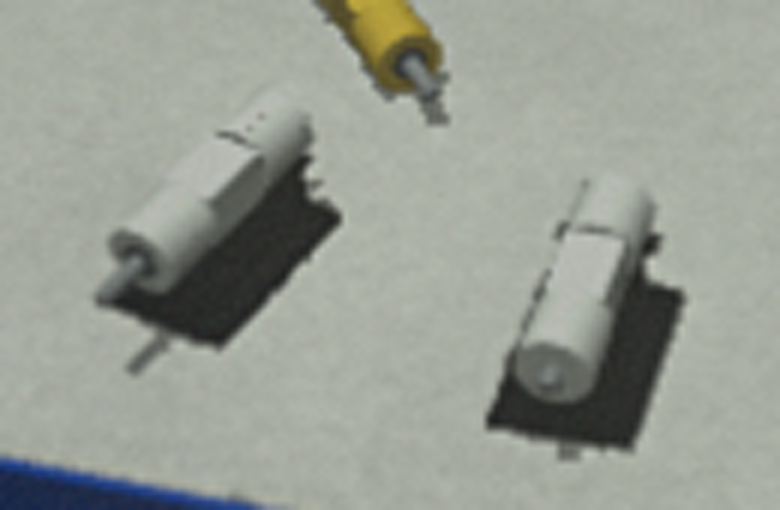

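Run:
```python
from h import *
T=load('top0');S=load('scene0')
t=lambda x,y,o=(270,140),s=5:(o[0]+(x+.5)/s-.5,o[1]+(y+.5)/s-.5)
tr=lambda x,y:t(x,y); sr=lambda x,y:t(x,y,(130,140),6); ts=lambda x,y:t(x,y,(100,140),6); ss=lambda x,y:t(x,y,(290,160),6)
def P(n,a,b):
    x,e=tri([(T,a),(S,b)]); print(n,(x*1000).round(1),(np.array(e)*1000).round(1))
P('longtip',tr(609,98),sr(102,297))
P('hubtop',tr(590,266),sr(214,170))
P('spare hubtop',tr(184,222),sr(590,264))
a=onz(T,tr(609,98),.045);b=onz(T,tr(555,403),.045);print('tips z45',a,b,np.linalg.norm(a-b),np.degrees(np.arctan2(*(a-b)[1::-1])))
cs=[onz(T,ts(*q),.014) for q in((250,88),(718,265),(625,495),(152,305))]
print(np.round(cs,4),[np.linalg.norm(cs[i]-cs[i-1]).round(4) for i in range(4)],np.mean(cs,0))
cs=[onz(S,ss(*q),.014) for q in((80,320),(527,543),(618,383))]; print(np.round(cs,4))
P('tall outer/edge far(+x)',ts(158,85),ss(555,187))
P('tall near -x',ts(108,197),ss(603,127))
P('low top +x',ts(570,262),ss(240,165))
P('low top -x',ts(545,250),ss(205,155))
```

```text
longtip [ 593.5 -298.1   45.6] [0.8 0.8]
hubtop [ 513.3 -278.6   55.4] [2.2 2.2]
spare hubtop [534.9 -97.1  56. ] [1.8 1.8]
tips z45 [ 0.59391903 -0.29917228  0.045     ] [ 0.45352665 -0.26471038  0.045     ] 0.14456017281005537 -13.79162198340025
[[0.6204 0.2942 0.014 ]
 [0.5454 0.1016 0.014 ]
 [0.4551 0.1366 0.014 ]
 [0.5314 0.3295 0.014 ]] [np.float64(0.0957), np.float64(0.2066), np.float64(0.0969), np.float64(0.2074)] [0.5380666  0.21549024 0.014     ]
[[0.5524 0.1054 0.014 ]
 [0.6317 0.2945 0.014 ]
 [0.5364 0.332  0.014 ]]
tall outer/edge far(+x) [582.  272.6 156.1] [0.3 0.3]
tall near -x [543.8 289.4 155.5] [2.1 2.1]
low top +x [531.2 151.8  94. ] [8.2 8.2]
low top -x [535.  147.8 103. ] [2.7 2.7]
```

The only white roller with a long pin is at top-view (382,192), with its pin at (391,160). The one at (304,185) has short pins at both ends, so it is the spare, and the one at (380,272) is the yellow look-alike. In the enlarged crop the long pin points towards +x. Next I'll view the stand with the wrist camera.

```bash
python3 -m crank '[{"travel":[-25,-8,0],"twist":2},{"travel":[-70,-22,0],"twist":5},{"travel":[-115,-37,0],"twist":5},{"travel":[-160,-51,0],"twist":5},{"travel":[-205,-66,0],"twist":5},{"travel":[-250,-80,0],"twist":5},{"travel":[-295,-95,0],"twist":5},{"travel":[-340,-109,0],"twist":5},{"travel":[-385,-124,0],"twist":5},{"travel":[-430,-138,0],"twist":5},{"travel":[-475,-153,0],"twist":5},{"travel":[-510,-165,0],"twist":5},{"travel":[-530,-171,0],"twist":5},{"travel":[-536,-173,0],"twist":5},{"travel":[-536,-173,0],"twist":5},{"travel":[-536,-173,0],"twist":5},{"travel":[-536,-173,0],"twist":5}]'
python3 - <<'E'
from h import *
c=snap('wrist','w1'); cv2.imwrite('pics/w1b.png',cv2.resize(cv2.imread('pics/w1.png')[0:230,80:430],None,fx=2.2,fy=2.2,interpolation=cv2.INTER_CUBIC))
E
```

```text
time: 1.85
tool_pos: [0.6124, 0.1881, 0.2201]
tool_rot: [0.184, 0.983, 0.0, 0.0]
ft_force: [-1.0, 0.6, 0.2]
opening: 0.0851
```

View pics/w1b.png

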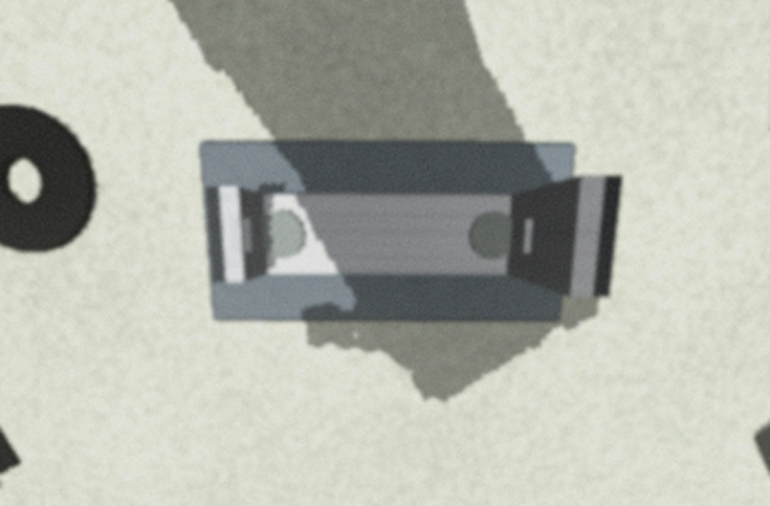

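The wrist view shows the stand square on. The low cheek's recess is at enlarged (248,235) and the tall cheek's at (528,236). I'll take one lower, shifted view to measure the height.

```bash
python3 -m crank '[{"travel":[0,-20,20],"twist":0},{"travel":[0,-45,45],"twist":0},{"travel":[0,-60,60],"twist":0},{"travel":[0,-60,60],"twist":0},{"travel":[0,-60,60],"twist":0},{"travel":[0,-60,60],"twist":0}]'
python3 - <<'E'
from h import *
c=snap('wrist','w2')
crop('w2',120,20,470,220,2.2,'w2b')
crop('w1',160,50,300,210,5,'w1L');crop('w1',280,50,380,210,5,'w1R')
E
```

```text
time: 2.5
tool_pos: [0.5921, 0.1322, 0.1607]
tool_rot: [0.185, 0.983, 0.0, 0.001]
ft_force: [0.1, -0.1, -0.1]
opening: 0.0858
```

View pics/w2b.png

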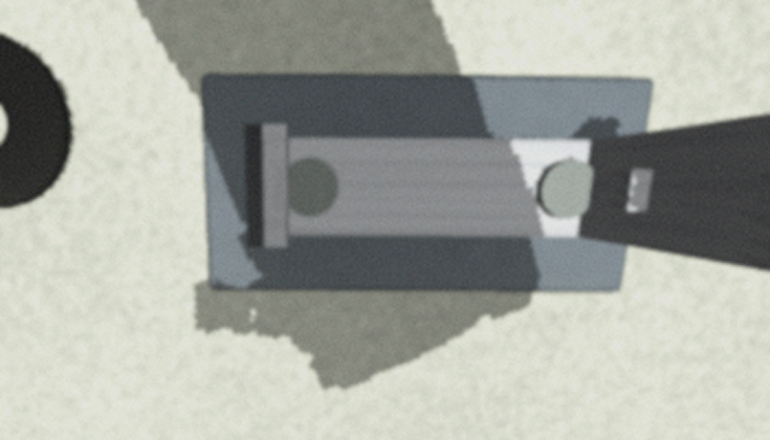

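View pics/w1L.png

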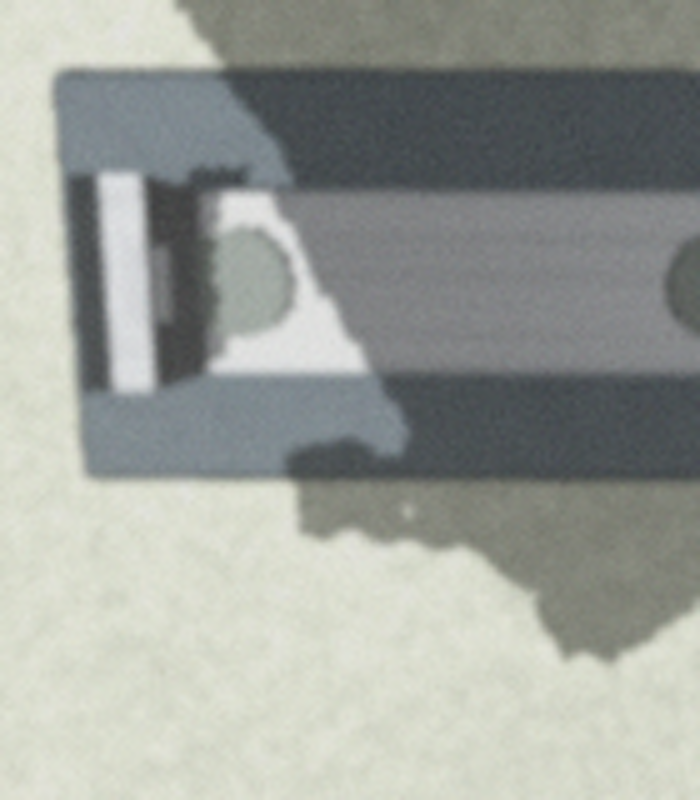

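View pics/w1R.png

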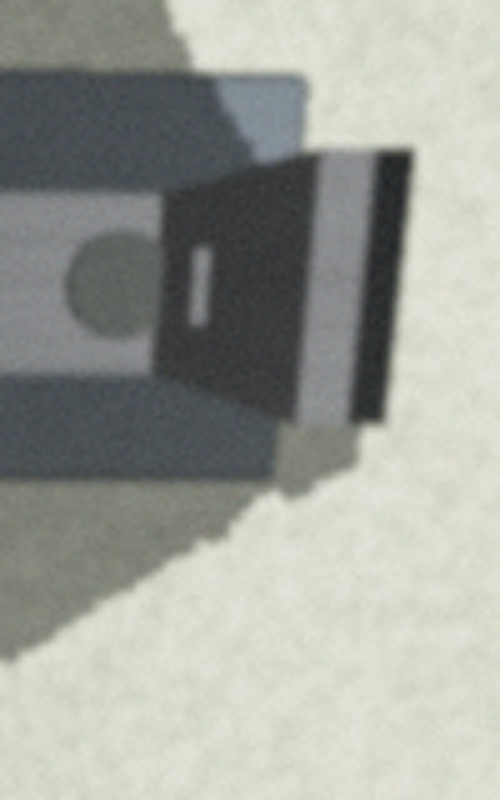

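```bash
cat > fit.py <<'E'
from h import *
from scipy.optimize import least_squares
W1=load('w1');W2=load('w2');T=load('top0')
t=lambda x,y,o,s:(o[0]+(x+.5)/s-.5,o[1]+(y+.5)/s-.5)
L=lambda x,y:t(x,y,(160,50),5);R=lambda x,y:t(x,y,(280,50),5);B=lambda x,y:t(x,y,(120,20),2.2);TS=lambda x,y:t(x,y,(100,140),6)
O=[(W1,L(57,72),(-50,-105,14,0)),(W1,L(90,475),(50,-105,14,0)),(W1,R(307,75),(-50,105,14,0)),(W1,R(277,478),(50,105,14,0)),
(W1,L(145,175),(-20,-64,12,1)),(W1,L(156,390),(20,-64,12,1)),(W1,R(318,152),(-20,64,72,1)),(W1,R(297,422),(20,64,72,1)),(W1,R(163,192),(-20,64,-45,1)),(W1,R(155,376),(20,64,-45,1)),
(W2,B(205,75),(-50,-105,14,0)),(W2,B(212,290),(50,-105,14,0)),(W2,B(652,80),(-50,105,14,0)),(W2,B(620,290),(50,105,14,0)),
(W2,B(288,123),(-20,-64,12,1)),(W2,B(287,247),(20,-64,12,1)),(W2,B(592,140),(-20,64,-45,1)),(W2,B(582,236),(20,64,-45,1)),
(T,TS(250,88),(50,105,14,0)),(T,TS(718,265),(50,-105,14,0)),(T,TS(625,495),(-50,-105,14,0)),(T,TS(152,305),(-50,105,14,0)),(T,TS(158,85),(20,64,72,1)),(T,TS(108,197),(-20,64,72,1))]
def mod(p,q):
    x,y,z,f=q;a=p[2];ux=np.array([np.sin(a),-np.cos(a)]);uy=np.array([np.cos(a),np.sin(a)])
    return np.r_[p[:2]+(x*ux+y*uy)/1000, z/1000+f*p[3]]
def res(p,O): return np.concatenate([proj(c,mod(p,q))[0]-uv for c,uv,q in O])
if __name__=='__main__':
    for nm,S in (('all',O),('wrist',O[:18]),('w1',O[:10]),('w2',O[10:18]),('top',O[18:])):
        r=least_squares(res,[.54,.216,1.2,.085],args=(S,),loss='soft_l1'); p=r.x
        print(nm,(p[:2]*1000).round(1),np.degrees(p[2]).round(2),(p[3]*1000).round(1)); print(np.hypot(*res(p,S).reshape(-1,2).T).round(1))
E
python3 fit.py
```

```text
all [539.2 218.9] 68.62 88.3
[2.1 2.1 1.8 1.2 0.6 0.3 1.5 0.7 0.3 0.8 2.8 1.7 3.2 1.9 0.7 0.4 0.7 2.1
 2.2 1.  1.2 2.2 0.4 0.6]
wrist [539.2 219. ] 68.61 88.4
[2.  2.  1.9 1.2 0.5 0.3 1.7 0.8 0.3 0.7 2.7 1.5 3.3 2.  0.6 0.6 0.4 1.9]
w1 [539.3 219. ] 68.66 86.7
[1.9 2.1 1.9 1.2 0.1 0.7 0.9 0.5 0.5 0.9]
w2 [539.1 219. ] 68.6 90.7
[2.8 1.6 3.2 1.9 0.2 0.5 0.6 1. ]
top [537.7 215.8] 68.64 93.1
[1.  0.8 1.  1.3 0.2 0.3]
```

Run:
```python
from fit import *
Y=[o for o in O if o[2][3]==1]
for nm,S in (('yoke all',Y),('yoke w',Y[:-2])):
    r=least_squares(res,[.54,.216,1.2,.085],args=(S,)); p=r.x
    print(nm,(p*1000).round(1)[[0,1,3]],np.degrees(p[2])); print(res(p,S).reshape(-1,2).round(1).tolist())
p=r.x;print(res(p,O[:4]).reshape(-1,2).round(1).tolist())
print('recess tall', proj(W1,mod(p,(0,64,0,1))),R(201,286),'low',proj(W1,mod(p,(0,-64,0,1))),L(163,283),'tall w2',proj(W2,mod(p,(0,64,0,1))),B(641,191))
```

```text
yoke all [539.1 219.   88.5] 68.59952815223471
[[-0.5, -0.4], [0.1, 0.2], [1.4, -1.0], [0.4, 0.6], [0.0, 0.2], [-0.6, -0.5], [-0.1, 0.4], [0.5, 0.0], [-0.5, 0.1], [-2.0, 0.2], [-0.4, -0.2], [-0.4, -0.5]]
yoke w [539.1 219.   88.7] 68.58994317001292
[[-0.5, -0.4], [0.1, 0.2], [1.5, -1.0], [0.4, 0.6], [0.1, 0.3], [-0.6, -0.5], [-0.1, 0.4], [0.5, 0.0], [-0.3, 0.1], [-1.9, 0.2]]
[[-1.8, -1.1], [-1.6, 1.2], [1.6, -0.9], [0.1, 1.2]]
recess tall [[320.03969862 106.89448156]] (319.8, 106.8) low [[192.21498742 106.3860161 ]] (192.2, 106.2) tall w2 [[411.03374057 106.21289447]] (411.09090909090907, 106.54545454545453)
```

```bash
python3 -m crank '[{"travel":[-10,-25,0],"twist":-2},{"travel":[-27,-70,0],"twist":-4},{"travel":[-44,-115,0],"twist":-7.5},{"travel":[-62,-160,0],"twist":-7.5},{"travel":[-79,-205,0],"twist":-7.5},{"travel":[-97,-250,0],"twist":-7.5},{"travel":[-114,-295,0],"twist":-7.5},{"travel":[-132,-340,0],"twist":-7.5},{"travel":[-147,-380,0],"twist":-7.5},{"travel":[-155,-401,0],"twist":-7.5},{"travel":[-155,-401,0],"twist":-7.5},{"travel":[-155,-401,0],"twist":-7.5},{"travel":[-155,-401,0],"twist":-7.5}]'
python3 - <<'E'
from h import *
c=snap('wrist','w3')
crop('w3',150,20,350,220,3.5,'w3b'); print(proj(c,[.512,-.279,.045]))
E
```

```text
time: 3.85
tool_pos: [0.5905, -0.2975, 0.16]
tool_rot: [0.12, 0.993, 0.0, 0.0]
ft_force: [0.7, -0.0, -0.5]
opening: 0.0856
[[253.04897728 105.13876519]]
```

View pics/w3b.png

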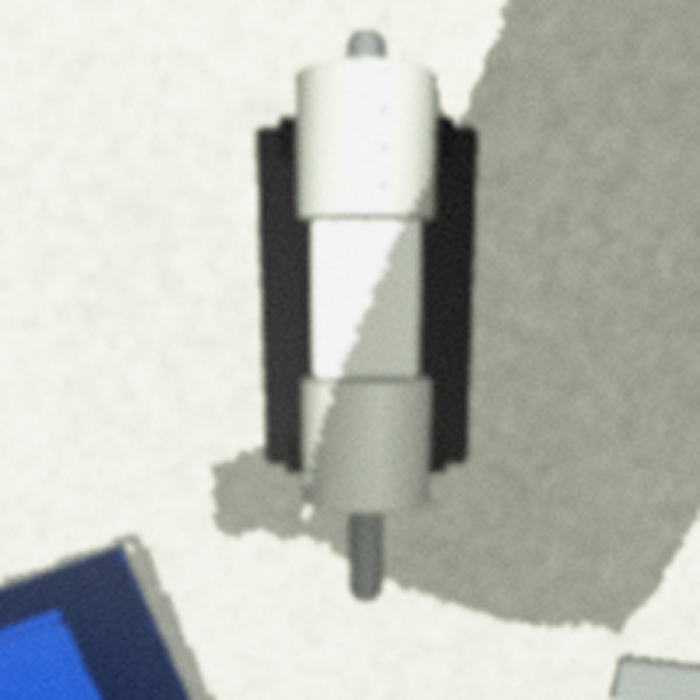

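The sprung roller lies straight in the view: short pin tip (366,32), hub corners (308,215) to (420,378), long tip (366,600) in the enlargement.

Run:
```python
from h import *
W=load('w3');T=load('top0');S=load('scene0')
t=lambda x,y,o=(150,20),s=3.5:(o[0]+(x+.5)/s-.5,o[1]+(y+.5)/s-.5)
a=onz(W,t(366,598),.045);b=onz(W,t(366,33),.045);d=(a-b);L=np.linalg.norm(d);d/=L
print(a,b,L,np.degrees(np.arctan2(d[1],d[0])),'centre',(a-.084*d)[:2],(b+.064*d)[:2])
h=[onz(W,t(*q),.059) for q in((308,216),(422,217),(420,378),(308,377))];print(np.mean(h,0),np.linalg.norm(h[0]-h[1]),np.linalg.norm(h[1]-h[2]))
e=(h[3]-h[0]+h[2]-h[1]);print(np.degrees(np.arctan2(e[1],e[0])))
tt=lambda x,y:t(x,y,(270,140),5); ss=lambda x,y:t(x,y,(130,140),6)
print(tri([(W,t(366,598)),(T,tt(609,98)),(S,ss(102,297))]),tri([(W,t(365,296)),(T,tt(590,266)),(S,ss(214,170))]),tri([(W,t(366,33)),(T,tt(555,403))]))
s=telemetry.sense();print(s['tool_pos'],s['tool_rot'])
```

```text
[ 0.59406359 -0.29791793  0.045     ] [ 0.45040233 -0.26282568  0.045     ] 0.14788517063304144 -13.726881586082442 centre [ 0.51246281 -0.27798524] [ 0.51257436 -0.27801249]
[ 0.51206262 -0.27826994  0.059     ] 0.028374449549052518 0.03920534844811912
-14.125811639121794
(array([ 0.59367816, -0.29795917,  0.04578532]), [np.float64(0.00017370475390271058), np.float64(0.000860629435538179), np.float64(0.0007837504667784111)]) (array([ 0.51255545, -0.27849331,  0.0551492 ]), [np.float64(0.0012480332410953808), np.float64(0.002672239388384716), np.float64(0.0019602485449005244)]) (array([ 0.45251168, -0.26282618,  0.05196684]), [np.float64(0.0006342160598329468), np.float64(0.0006342160598329418)])
[ 0.59053913 -0.2973044   0.16004688] [1.19562754e-01 9.92826631e-01 9.15148931e-07 1.70952037e-04]
```

```bash
python3 -m crank '[{"travel":[25,0,0],"twist":0},{"travel":[60,0,0],"twist":0},{"travel":[80,0,10],"twist":0},{"travel":[80,0,40],"twist":0},{"travel":[80,0,70],"twist":0},{"travel":[80,0,95],"twist":0},{"travel":[80,0,112],"twist":0},{"travel":[80,0,119],"twist":0},{"travel":[80,0,120],"twist":0},{"travel":[80,0,120],"twist":0},{"travel":[80,0,120],"twist":0}]' 85 40
python3 -m crank '[{"travel":[0,0,0],"twist":0},{"travel":[0,0,0],"twist":0},{"travel":[0,0,0],"twist":0},{"travel":[0,0,0],"twist":0},{"travel":[0,0,0],"twist":0},{"travel":[0,0,0],"twist":0},{"travel":[0,0,0],"twist":0},{"travel":[0,0,0],"twist":0},{"travel":[0,0,0],"twist":0},{"travel":[0,0,0],"twist":0}]' 20 60
```

```text
time: 5.0
tool_pos: [0.513, -0.2797, 0.0407]
tool_rot: [0.12, 0.993, -0.0, 0.001]
ft_force: [0.3, 0.3, -0.2]
opening: 0.0849
time: 6.0
tool_pos: [0.5126, -0.279, 0.0401]
tool_rot: [0.12, 0.993, 0.0, 0.0]
ft_force: [-1.5, 3.8, 7.7]
opening: 0.0259
```

```bash
python3 -m crank '[{"travel":[0,0,-5],"twist":0},{"travel":[0,0,-15],"twist":0},{"travel":[0,0,-35],"twist":0},{"travel":[0,0,-65],"twist":0},{"travel":[0,0,-100],"twist":0},{"travel":[0,0,-135],"twist":0},{"travel":[0,0,-160],"twist":0},{"travel":[0,0,-165],"twist":0},{"travel":[0,0,-165],"twist":0},{"travel":[0,0,-165],"twist":0},{"travel":[0,0,-165],"twist":0}]'
python3 - <<'E'
from h import *
snap('wrist','w4');snap('scene','s4');crop('s4',130,60,290,200,4,'s4b')
E
```

```text
time: 7.1
tool_pos: [0.512, -0.2791, 0.2033]
tool_rot: [0.12, 0.993, 0.001, -0.001]
ft_force: [0.1, 0.2, -1.4]
opening: 0.026
```

View pics/w4.png

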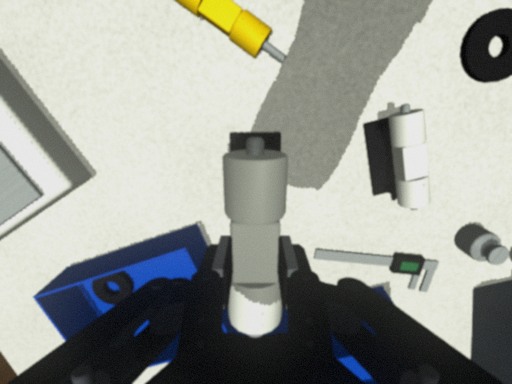

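View pics/s4b.png

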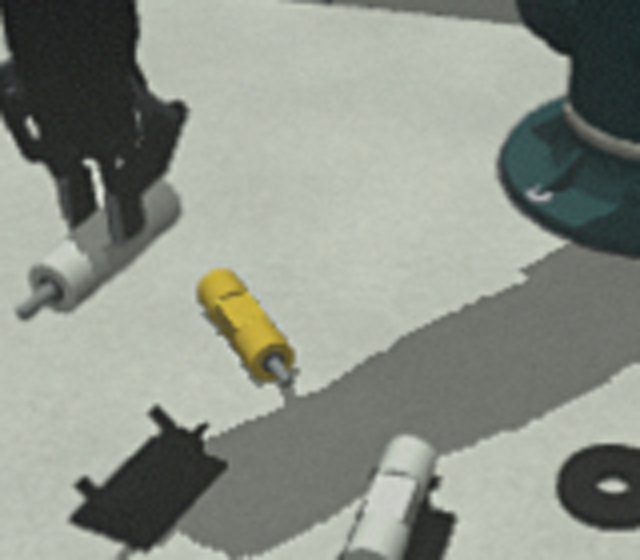

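```bash
python3 -m crank '[{"travel":[5,25,0],"twist":-6},{"travel":[14,65,0],"twist":-14},{"travel":[23,106,0],"twist":-22},{"travel":[32,147,0],"twist":-30},{"travel":[41,188,0],"twist":-38},{"travel":[49,229,0],"twist":-46},{"travel":[58,270,0],"twist":-54},{"travel":[67,311,0],"twist":-62},{"travel":[76,352,0],"twist":-70},{"travel":[84,390,0],"twist":-76},{"travel":[90,420,0],"twist":-80},{"travel":[95,442,0],"twist":-82},{"travel":[97,451,0],"twist":-82.3},{"travel":[97,451,0],"twist":-82.3},{"travel":[97,451,0],"twist":-82.3},{"travel":[97,451,0],"twist":-82.3}]'
python3 - <<'E'
from h import *
snap('wrist','w5');snap('top','t5');snap('scene','s5');crop('t5',90,100,250,240,4,'t5b');crop('s5',270,100,430,260,4,'s5b')
s=telemetry.sense();p=s['tool_pos'];q=s['tool_rot'];a=np.radians(68.6)
d=np.array(p[:2])-[.5391,.2190];print('stand x,y',d@[np.sin(a),-np.cos(a)],d@[np.cos(a),np.sin(a)],p,np.degrees(np.arctan2(2*q[0]*q[1],2*q[0]**2-1)),s['ft_force'],s['joint_pos'])
E
```

```text
time: 8.8
tool_pos: [0.526, 0.1806, 0.2047]
tool_rot: [-0.562, 0.827, -0.0, -0.0]
ft_force: [0.1, 0.4, -1.8]
opening: 0.0258
stand x,y 0.0017612393887738095 -0.040242309420544194 [0.52605633 0.18088953 0.20474875] -111.5930101384275 [ 0.70117022  0.01234181 -2.05965831] [ 1.84745244e-01  3.21579841e-01 -3.80050350e-03  1.24534231e+00
 -7.79522902e-05 -1.00918197e+00]
```

View pics/w5.png

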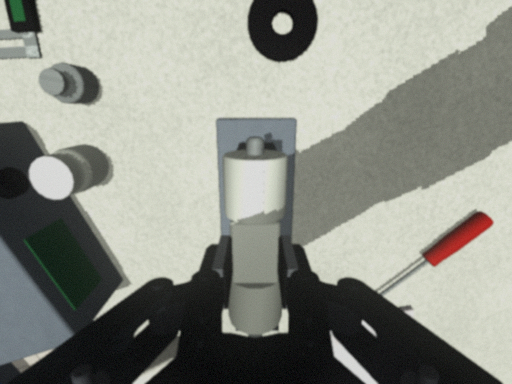

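View pics/t5b.png

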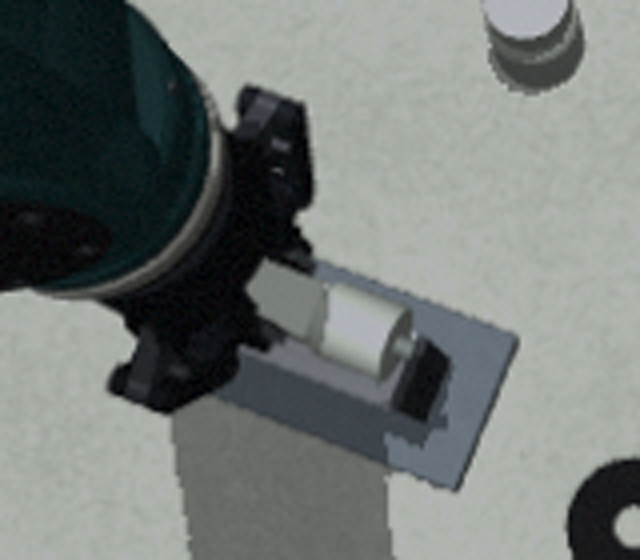

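View pics/s5b.png

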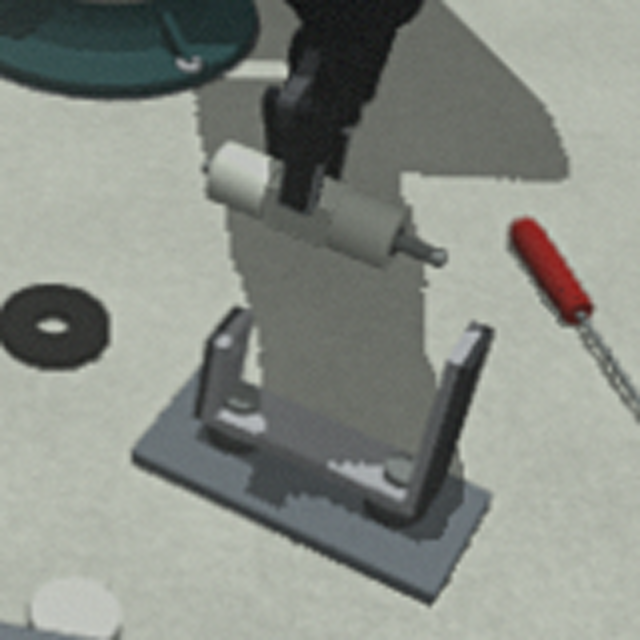

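```bash
python3 -m crank '[{"travel":[0,2,15],"twist":-0.2},{"travel":[0,2,40],"twist":-0.2},{"travel":[0,2,62],"twist":-0.2},{"travel":[0,2,75],"twist":-0.2},{"travel":[0,2,79],"twist":-0.2},{"travel":[-3,2,79],"twist":-0.2},{"travel":[-8,2,79],"twist":-0.2},{"travel":[-12,2,79],"twist":-0.2},{"travel":[-14,2,79],"twist":-0.2},{"travel":[-14,2,79],"twist":-0.2},{"travel":[-14,2,79],"twist":-0.2},{"travel":[-14,2,79],"twist":-0.2}]'
cat > st.py <<'E'
from h import *
s=telemetry.sense();p=s['tool_pos'];q=s['tool_rot'];a=np.radians(68.6)
d=np.array(p[:2])-[.5391,.2190];u=np.array([np.sin(a),-np.cos(a)]);v=np.array([np.cos(a),np.sin(a)]);f=np.array(s['ft_force'])
print('stand x,y,axis z mm',(d@u*1000).round(2),(d@v*1000).round(2),round(p[2]*1000+5,2),'yaw',np.degrees(np.arctan2(2*q[0]*q[1],2*q[0]**2-1)).round(2),'F stand',np.round([f[:2]@u,f[:2]@v,f[2]],2),'T',np.round(s['torque'],2),'op',s['opening'],s['time'])
E
python3 st.py
python3 - <<'E'
from h import *
snap('scene','s6');crop('s6',270,100,430,260,4,'s6b'); snap('wrist','w6')
E
```

```text
time: 10.15
tool_pos: [0.5292, 0.1953, 0.1257]
tool_rot: [-0.564, 0.826, -0.0, -0.0]
ft_force: [-0.8, -0.9, -1.5]
opening: 0.0261
stand x,y,axis z mm -0.6 -25.66 130.72 yaw -111.32 F stand [-0.45 -1.13 -1.54] T [0.04 0.01 0.03] op 0.026058564582866012 10.15
```

View pics/s6b.png

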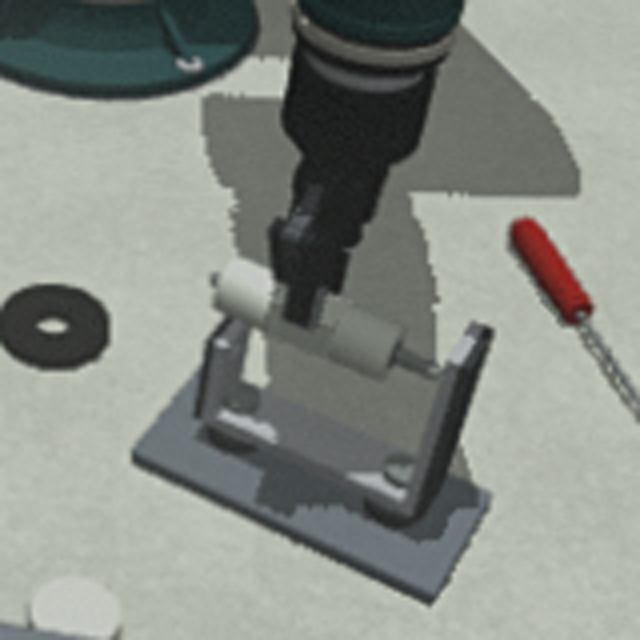

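View pics/w6.png

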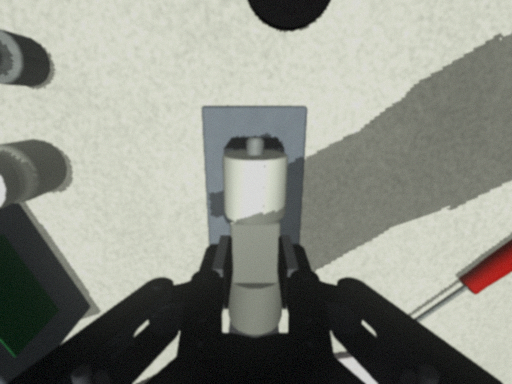

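The roller is over the low cheek, with the plunger tip about 5 mm short of the tall cheek face. I'll press in with small steps.

```bash
python3 -m crank '[{"travel":[-2,0,0],"twist":0},{"travel":[-4,0,0],"twist":0},{"travel":[-4,0,0],"twist":0},{"travel":[-4,0,0],"twist":0}]';python3 st.py
python3 -m crank '[{"travel":[-2,0,0],"twist":0},{"travel":[-4,0,0],"twist":0},{"travel":[-4,0,0],"twist":0},{"travel":[-4,0,0],"twist":0}]';python3 st.py
python3 -m crank '[{"travel":[-2,0,0],"twist":0},{"travel":[-4,0,0],"twist":0},{"travel":[-4,0,0],"twist":0},{"travel":[-4,0,0],"twist":0}]';python3 st.py
```

```text
time: 10.65
tool_pos: [0.5307, 0.1992, 0.1256]
tool_rot: [-0.564, 0.826, -0.0, -0.0]
ft_force: [0.6, -0.2, -2.0]
opening: 0.0259
stand x,y,axis z mm -0.6 -21.52 130.65 yaw -111.31 F stand [ 0.63  0.   -2.01] T [-0.07  0.   -0.03] op 0.025883241069675565 10.65
time: 11.05
tool_pos: [0.5321, 0.2028, 0.1256]
tool_rot: [-0.564, 0.826, -0.0, -0.0]
ft_force: [-1.4, -2.9, -1.7]
opening: 0.026
stand x,y,axis z mm -0.64 -17.66 130.62 yaw -111.32 F stand [-0.27 -3.21 -1.74] T [-0.45  0.21  0.  ] op 0.0259700049595843 11.05
time: 11.45
tool_pos: [0.5336, 0.2066, 0.1256]
tool_rot: [-0.564, 0.826, -0.0, -0.0]
ft_force: [-0.7, -2.7, -1.9]
opening: 0.0261
stand x,y,axis z mm -0.62 -13.58 130.61 yaw -111.31 F stand [ 0.29 -2.79 -1.9 ] T [-0.6   0.25  0.01] op 0.026075377230732597 11.45
```

```bash
python3 -m crank '[{"travel":[-2,-0.6,0],"twist":0},{"travel":[-5,-0.6,0],"twist":0},{"travel":[-8,-0.6,0],"twist":0},{"travel":[-11,-0.6,0],"twist":0},{"travel":[-14,-0.6,0],"twist":0},{"travel":[-16,-0.6,0],"twist":0},{"travel":[-16.5,-0.6,0],"twist":0},{"travel":[-16.5,-0.6,0],"twist":0},{"travel":[-16.5,-0.6,0],"twist":0},{"travel":[-16.5,-0.6,0],"twist":0}]';python3 st.py
python3 - <<'E'
from h import *
snap('scene','s7');crop('s7',270,100,430,260,4,'s7b'); snap('wrist','w7');crop('w7',180,90,330,240,4,'w7b');snap('top','t7');crop('t7',110,130,230,230,5,'t7b')
E
```

```text
time: 12.45
tool_pos: [0.5401, 0.2217, 0.1256]
tool_rot: [-0.564, 0.826, -0.0, -0.0]
ft_force: [-2.5, -4.4, -0.8]
opening: 0.0258
stand x,y,axis z mm -0.1 2.86 130.61 yaw -111.32 F stand [-0.74 -5.07 -0.76] T [-1.04  0.51  0.1 ] op 0.025795845888527548 12.45
```

View pics/s7b.png

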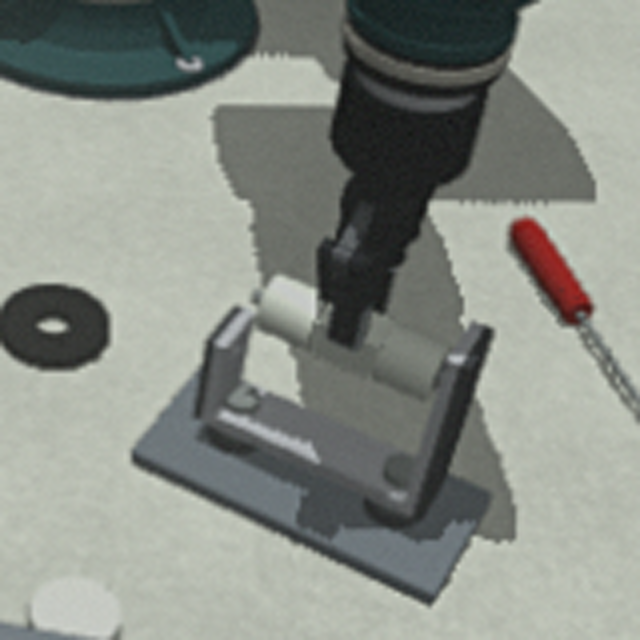

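View pics/w7b.png

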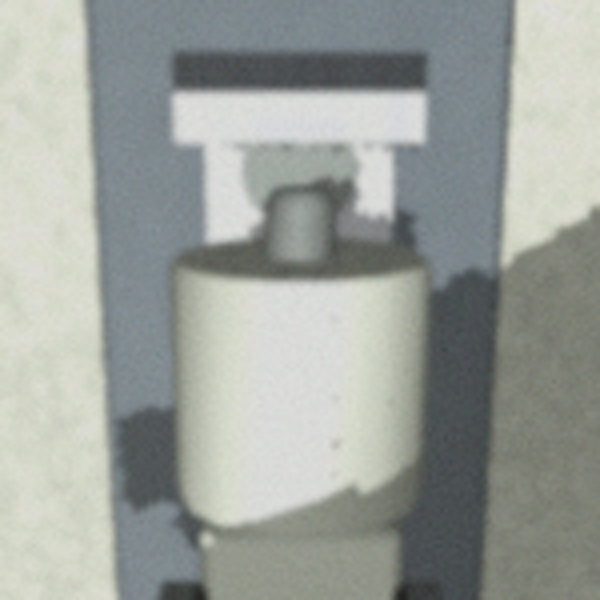

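View pics/t7b.png

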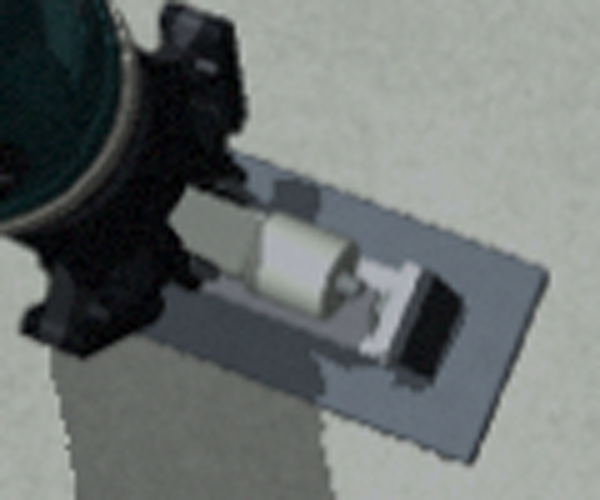

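Run:
```python
from fit import *
W=load('w7');p=[.5391,.2190,np.radians(68.6),.0885]
inv=lambda u:((np.array(u)-[180,90])+.5)*4-.5
for n,q in (('pin tip top',(0,-61.1,130.6+3.5,0)),('pin at drum top',(0,-52.1,130.6+5,0)),('lowtop in +',(20,-64,12,1)),('lowtop in -',(-20,-64,12,1)),('lowtop out',(0,-74,12,1)),('drum L',(18,-52.1,130.6,0)),('drum R',(-18,-52.1,130.6,0))): print(n,inv(proj(W,mod(p,q))[0]).round(0))
```

```text
pin tip top [298. 189.]
pin at drum top [298. 259.]
lowtop in + [174. 147.]
lowtop in - [423. 147.]
lowtop out [298.  82.]
drum L [167. 252.]
drum R [429. 253.]
```

```bash
python3 -m crank '[{"travel":[0,0,3],"twist":0},{"travel":[0,0,7],"twist":0},{"travel":[0,0,11],"twist":0},{"travel":[0,0,15],"twist":0},{"travel":[0,0,18],"twist":0},{"travel":[0,0,20],"twist":0},{"travel":[0,0,20],"twist":0},{"travel":[0,0,20],"twist":0}]';python3 st.py
python3 -m crank '[{"travel":[0,0,3],"twist":0},{"travel":[0,0,6],"twist":0},{"travel":[0,0,9],"twist":0},{"travel":[0,0,11],"twist":0},{"travel":[0,0,12],"twist":0},{"travel":[0,0,12],"twist":0},{"travel":[0,0,12],"twist":0}]';python3 st.py
```

```text
time: 13.4
tool_pos: [0.5401, 0.2217, 0.1056]
tool_rot: [-0.564, 0.826, -0.0, -0.0]
ft_force: [-1.1, -4.9, -2.3]
opening: 0.026
stand x,y,axis z mm 0.01 2.85 110.6 yaw -111.32 F stand [ 0.77 -4.95 -2.3 ] T [-1.06  0.44 -0.05] op 0.025980566896703763 13.4
time: 14.1
tool_pos: [0.5402, 0.2217, 0.0937]
tool_rot: [-0.564, 0.826, -0.0, -0.0]
ft_force: [-1.5, -4.9, -0.5]
opening: 0.0262
stand x,y,axis z mm 0.03 2.89 98.67 yaw -111.32 F stand [ 0.42 -5.13 -0.54] T [-1.05  0.45 -0.01] op 0.02615988863166091 14.1
```

```bash
for k in 1; do :; done
python3 -m crank '[{"travel":[0,0,2],"twist":0},{"travel":[0,0,3],"twist":0},{"travel":[0,0,3],"twist":0},{"travel":[0,0,3],"twist":0}]' >/dev/null;python3 st.py
python3 -m crank '[{"travel":[0,0,1],"twist":0},{"travel":[0,0,2],"twist":0},{"travel":[0,0,2],"twist":0},{"travel":[0,0,2],"twist":0}]' >/dev/null;python3 st.py
python3 -m crank '[{"travel":[0,0,1],"twist":0},{"travel":[0,0,1],"twist":0},{"travel":[0,0,1],"twist":0}]' >/dev/null;python3 st.py
python3 -m crank '[{"travel":[0,0,1],"twist":0},{"travel":[0,0,1],"twist":0},{"travel":[0,0,1],"twist":0}]' >/dev/null;python3 st.py
```

```text
stand x,y,axis z mm 0.07 2.88 95.67 yaw -111.33 F stand [ 0.62 -5.59 -1.45] T [-1.04  0.45  0.01] op 0.025747919587394797 14.5
stand x,y,axis z mm 0.07 2.89 93.66 yaw -111.32 F stand [ 0.88 -5.25 -0.83] T [-1.07  0.42 -0.04] op 0.025920123619023693 14.9
stand x,y,axis z mm 0.12 2.91 92.69 yaw -111.33 F stand [ 0.27 -6.25 -0.88] T [-1.05  0.37  0.01] op 0.02554604440933897 15.2
stand x,y,axis z mm 0.01 2.93 91.55 yaw -111.32 F stand [ 1.7  -4.46 -4.33] T [-1.1   0.26 -0.06] op 0.025867437633924448 15.5
```

```bash
python3 -m crank '[{"travel":[0,0,1],"twist":0},{"travel":[0,0,1],"twist":0},{"travel":[0,0,1],"twist":0}]' >/dev/null;python3 st.py
python3 -m crank '[{"travel":[0,0,1],"twist":0},{"travel":[0,0,1],"twist":0},{"travel":[0,0,1],"twist":0}]' >/dev/null;python3 st.py
python3 -m crank '[{"travel":[0,0,1],"twist":0},{"travel":[0,0,1],"twist":0},{"travel":[0,0,1],"twist":0}]' >/dev/null;python3 st.py
```

```text
stand x,y,axis z mm 0.02 2.99 90.72 yaw -111.32 F stand [ 0.19 -4.36 -1.7 ] T [-0.93  0.23  0.01] op 0.025880028809747012 15.8
stand x,y,axis z mm 0.02 2.96 89.74 yaw -111.32 F stand [ 0.56 -3.98 -1.68] T [-0.86  0.29 -0.01] op 0.026159460885053297 16.1
stand x,y,axis z mm -0.02 2.92 88.68 yaw -111.32 F stand [-0.25 -4.02 -1.8 ] T [-0.88  0.3   0.03] op 0.02578443186633195 16.4
```

Fy fell from about 5.2 to 4.0 N, so the plunger has sprung into the tall recess at axis height of about 89 mm. Next I'll back the short pin into the low recess.

```bash
python3 -m crank '[{"travel":[1,0,0],"twist":0},{"travel":[2,0,0],"twist":0},{"travel":[3,0,0],"twist":0},{"travel":[3,0,0],"twist":0},{"travel":[3,0,0],"twist":0}]' >/dev/null;python3 st.py
python3 -m crank '[{"travel":[1,0,0],"twist":0},{"travel":[2,0,0],"twist":0},{"travel":[2,0,0],"twist":0},{"travel":[2,0,0],"twist":0}]' >/dev/null;python3 st.py
python3 -m crank '[{"travel":[1,0,0],"twist":0},{"travel":[2,0,0],"twist":0},{"travel":[2,0,0],"twist":0},{"travel":[2,0,0],"twist":0}]' >/dev/null;python3 st.py
python3 -m crank '[{"travel":[1,0,0],"twist":0},{"travel":[2,0,0],"twist":0},{"travel":[2,0,0],"twist":0},{"travel":[2,0,0],"twist":0}]' >/dev/null;python3 st.py
```

```text
stand x,y,axis z mm -0.0 -0.08 88.7 yaw -111.32 F stand [-0.25 -3.51 -1.26] T [-0.74  0.28 -0.01] op 0.025729829146384012 16.9
stand x,y,axis z mm -0.01 -2.1 88.72 yaw -111.32 F stand [-0.2  -3.43 -1.5 ] T [-0.69  0.21 -0.05] op 0.02582647606013196 17.3
stand x,y,axis z mm -0.01 -4.08 88.68 yaw -111.32 F stand [-0.49 -2.87 -0.75] T [-0.61  0.21 -0.01] op 0.025893511019996946 17.7
stand x,y,axis z mm 0.02 -6.07 88.69 yaw -111.32 F stand [ 0.64 -2.33 -0.72] T [-0.55  0.24 -0.02] op 0.025928547570672335 18.1
```

```bash
python3 -m crank '[{"travel":[0.7,0,0],"twist":0},{"travel":[1.5,0,0],"twist":0},{"travel":[1.5,0,0],"twist":0},{"travel":[1.5,0,0],"twist":0}]' >/dev/null;python3 st.py
python3 - <<'E'
from h import *
snap('wrist','w8');crop('w8',180,90,330,240,4,'w8b');snap('scene','s8');crop('s8',290,150,420,260,5,'s8b')
E
```

```text
stand x,y,axis z mm 0.01 -7.59 88.7 yaw -111.32 F stand [-0.32 -2.17 -2.06] T [-0.48  0.17 -0.02] op 0.02593741261851412 18.5
```

View pics/w8b.png

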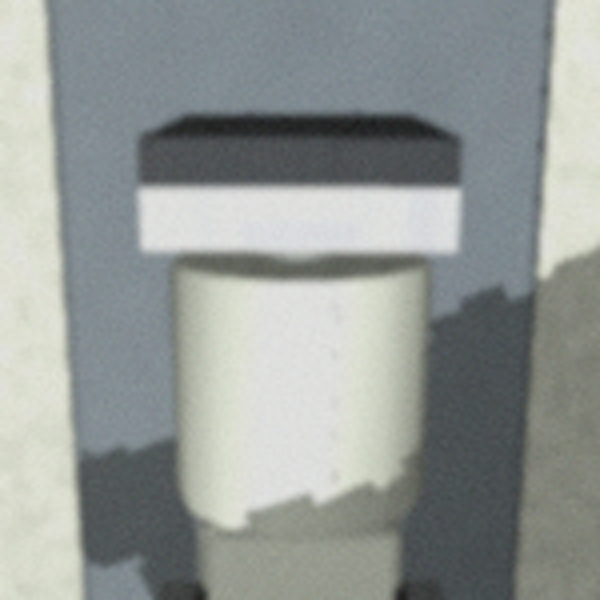

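View pics/s8b.png

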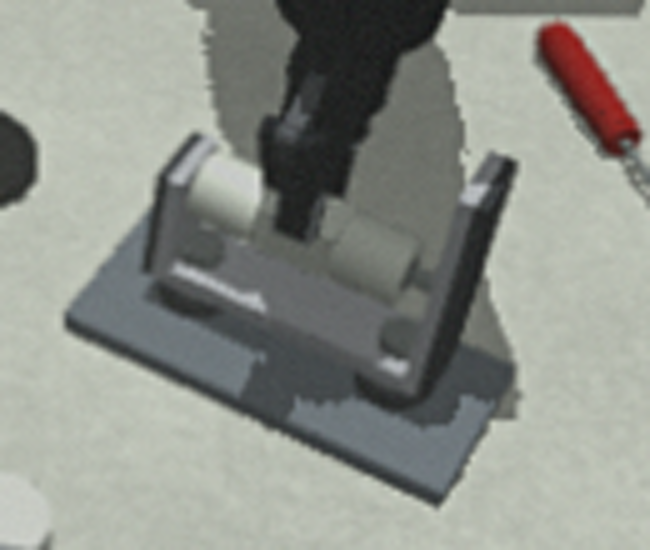

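The drum's end is flush against the low cheek and both pins are in, so I'll release.

```bash
python3 -m crank '[{"travel":[0,0,0],"twist":0},{"travel":[0,0,0],"twist":0},{"travel":[0,0,0],"twist":0},{"travel":[0,0,0],"twist":0},{"travel":[0,0,0],"twist":0},{"travel":[0,0,0],"twist":0},{"travel":[0,0,0],"twist":0},{"travel":[0,0,0],"twist":0}]' 70 20;python3 st.py
python3 -m crank '[{"travel":[0,0,-5],"twist":0},{"travel":[0,0,-15],"twist":0},{"travel":[0,0,-35],"twist":0},{"travel":[0,0,-65],"twist":0},{"travel":[0,0,-100],"twist":0},{"travel":[0,0,-120],"twist":0},{"travel":[0,0,-125],"twist":0},{"travel":[0,0,-125],"twist":0},{"travel":[0,0,-125],"twist":0}]';python3 st.py
python3 - <<'E'
from h import *
snap('scene','s9');crop('s9',290,150,420,260,5,'s9b');snap('wrist','w9')
E
```

```text
time: 19.4
tool_pos: [0.5363, 0.212, 0.0837]
tool_rot: [-0.564, 0.826, 0.0, 0.0]
ft_force: [-0.1, 0.3, 0.3]
opening: 0.0701
stand x,y,axis z mm -0.01 -7.56 88.66 yaw -111.32 F stand [-0.2   0.24  0.27] T [-0.01 -0.03 -0.05] op 0.07010115660631694 19.4
time: 20.3
tool_pos: [0.536, 0.2119, 0.2079]
tool_rot: [-0.564, 0.826, 0.0, -0.001]
ft_force: [-0.2, 1.0, -0.1]
opening: 0.0703
stand x,y,axis z mm -0.33 -7.79 212.88 yaw -111.32 F stand [-0.56  0.87 -0.07] T [-0.03  0.    0.01] op 0.07029064217140593 20.3
```

View pics/s9b.png

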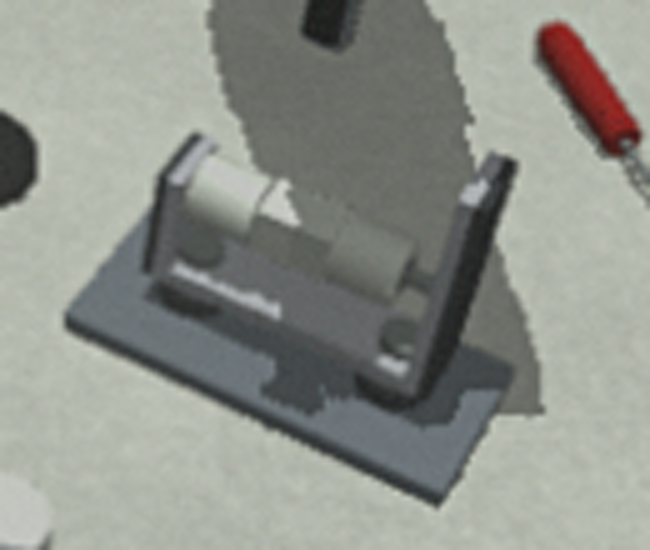

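View pics/w9.png

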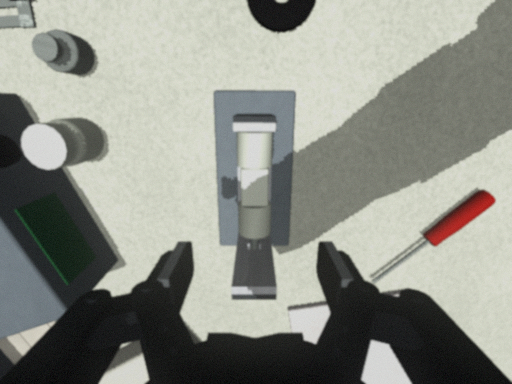

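The roller hangs between the cheeks, with the hub at about (256,187), the low drum against the low cheek at (255,132) and the plunger going into the tall cheek at (257,242). One enlarged check before handing in.

Run:
```python
from fit import *
W=load('w9');p=[.5391,.2190,np.radians(68.6),.0885]
crop('w9',200,80,310,310,3,'w9b')
inv=lambda u:((np.array(u)-[200,80])+.5)*3-.5
for n,q in (('hub low -',(-14,-28,14,1)),('hub low +',(14,-28,14,1)),('hub tall -',(-14,12,14,1)),('hub tall +',(14,12,14,1)),('drum end tall top',(0,47,18,1)),('plunger face',(0,64,5,1))): print(n,inv(proj(W,mod(p,q))[0]).round(0))
```

```text
hub low - [206. 270.]
hub low + [119. 269.]
hub tall - [204. 385.]
hub tall + [121. 385.]
drum end tall top [162. 483.]
plunger face [162. 507.]
```

View pics/w9b.png

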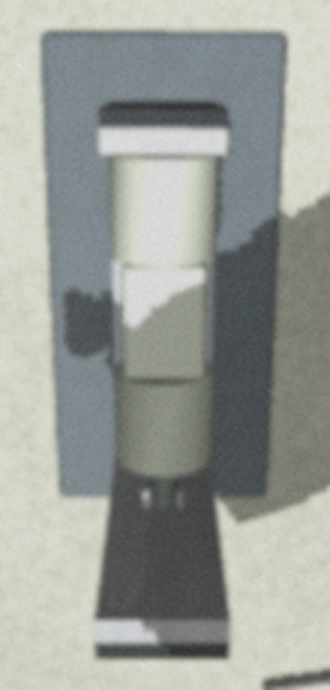

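Run:
```python
from workcell import job_done
print(job_done())
```

```text
the job is handed in; nothing more can be done
None
```

The sprung roller is in the test stand with both pins home. I let go, backed the gripper clear and handed the job in at about 20 s. No verdict is reported.

**Fitting:**
- I gripped the roller by its hub and pressed the long pin against the taller cheek; first contact was close to where it was expected, and the full squeeze took about 5 N.
- I then brought it down in small steps. With the roller's axis about 90 mm above the bench, the force along the roller dropped from about 5.2 N to 4.0 N, which meant the long pin had sprung into its recess.
- The cameras had put the recess centres at about 88.5 mm, so the two agree.
- I then moved back until the roller's middle was 7.6 mm from the stand's centre towards the lower cheek. That puts the short pin about 7.6 mm deep, with nothing catching on the way.

**Last checks:**
- **Hold:** after release the force on the gripper was about zero, and the roller hung level and straight in both the overall and wrist pictures.
- **Position:** in the last wrist picture the hub's end edges lie about 1.5 pixels (roughly 2 mm) off where I predicted them, towards the lower cheek. I put this down to camera calibration or the roller settling slightly.
- **Not measured:** I did not measure the final pin depths directly.
- **Other items:** nothing but the roller was moved deliberately. I did not measure the positions of the spare roller or the bystanders again at the end.

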